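Close and lock the heating control box

ROBOT

A 6-joint arm with a two-finger parallel gripper is mounted at the origin on the work surface. World frame = base frame: x ahead of the robot, y to its left, z up, the work surface at z = 0. Lengths are in m, angles in rad, forces in N, time in s.
With the tool pointing down it reaches from about 0.35 to 0.975 m from the base axis. Payload 4.9 kg.
Tool frame: the origin (TCP) lies at the very end of the fingers, on their centre line; the grasp point (between the pads) lies 19 mm behind it; x points along the fingers, y is the direction in which the jaws open and shut, and the axes are right-handed (so a half turn about x gives the same grasp; the last joint's range is limited). The gripper opens to 85 mm and grips with 20 to 120 N. Pads are 22 mm wide; open, the fingers measure 114 mm over their backs; the gripper's body (76 mm by 85 mm) begins 54 mm behind the grasp point. The pads swing forward as they close: fully open they stand 13 mm farther back than shut.
Start: joints at [-1.373, 0.053, 1.613, -0, 1.476, -0.119], TCP at [0.195, -0.594, 0.192] pointing down, gripper open.
Joint ranges: [-3.01, 3.01], [-1.01, 2.22], [0.06, 2.58], [-1.02, 4.17], [0.09, 2.62], [-3.14, 3.14]. Speed limits (rad/s): [2.57, 2.57, 3.14, 3.14, 3.14, 3.14].

INTERFACE

Orientations are given as a unit quaternion [w, x, y, z].
In Python, from plant import manip gives the robot as it stands.
- The arm moves only by the tool play_rows, never from a script. Its argument "plan" is a list of rows, each a list of 5 numbers: the shift along the tool's x, y, z in mm, then the turn about the tool's x in rad, then the closure, from -1 (fully open) to 1 (shut). A call has 1 to 8 rows; each row is the pose to reach, as a shift and turn from the pose commanded when the call began, along the tool's axes at that moment; what a row does not reach only later rows make up. A row lasts 1/8 s, in which the tool goes at most 62.5 mm and 10.7 degrees, less where a joint would pass 70% of its speed; a pose out of reach is approached as far as the arm can. A call with a gripper value outside its range is refused whole. The fingers move at their own pace and stop on an object; the grip force is fixed at half the most. Time passes only in rows, so rows that repeat a pose let the fingers close. It gives the time, the measured TCP pose, the force and the opening at its end, in the units of the state.
- manip.state(): the state, without advancing time (a new reading comes with each control period).
- manip.grab_frame(name): name is "side" or "top" or "wrist"; returns a dict with "img" (420x560x3 uint8, red, green, blue), "range_z" (420x560 float32, m along the optical axis (not along the pixel's ray), 0 where there is no reading), "fx", "fy", "cx", "cy" (pixels), "k1" (the pictures are not rectified: a ray, as slopes to the right and down, at radius r is drawn at 1 + k1 r^2 times it, then the intrinsics apply), "origin" and "rotation" of the camera in the world. Camera axes: x right, y up, looking along -z (the intrinsics and any distortion apply to the point x, -y, -z); pixel columns grow to the right and rows downward; lengths in m; the calibration is good to about 2 mm. A picture is of the moment at which its call begins.
- manip.job_done(): hands the job in, once; it reports no verdict.
The state is a dict: "time": time; "joint_pos": joint angles; "joint_vel": joint speeds; "joint_efforts": joint torques, N m; "tool_pos": TCP position; "tool_rot": TCP orientation; "contact_force": force on the tool from outside, world axes, zero at the start; "ft_torque": the same for the moment, N m; "gripper_width": opening from 0.0 (shut) to 1.0 (fully open).
Only numpy, scipy, OpenCV 4.12 (cv2) and the standard library are available. Lean on these libraries where they do the work, as an engineer would, in place of code of your own. Each camera call takes 0.05 s, during which the arm holds its last target. There are 200 camera calls.

TASK

The wiring of the heating control box is finished: swing its cover shut, then press the red T-head of its quarter-turn stud down, and turn it a quarter turn clockwise until its cam bar catches, so that the cover stays locked by itself when you let go. Do not force it: if the stud will not go down, its cam bar is not over the slot, so feel for the slot with light pressure, and leave the things lying around the box where they are.

Things in the scene. Friction and masses are not known exactly. Their poses are not given: they have to be found in the camera images.
- panel_box: Fixed heating control box of grey sheet steel, 260 (its x) by 200 (its y) by 90 mm high without cover, on the bench; origin at the centre of its underside, z up. The cover is hinged on its +y long rim, the stud is near the -y rim; cable glands stick out of its +x face.
- catch_plate (a point): Centre of the top face of the steel catch plate inside the box, straight below the stud, 73.5 mm above the bench; the frame is the box's. Its 7 mm wide slot runs roughly along the box's x, but the plate sits up to 0.6 rad askew either way on its one tight rivet (visible while the cover is open; not in this reading). The stud cannot turn it. Plate and bar bend above 40 N.
- cover (a joint): Angle of the cover about its hinge, rad: 0 shut, positive open (free edge up; starts 0.45 to 0.95). The cover is 260 by 200 mm, 10 mm thick, about 0.45 kg; its stiff hinge holds it wherever it is left. Shut, its top face is 100 mm above the bench. A push down of a few N near its free edge shuts it; its sheet is dented above 60 N.
- cover_hinge (a point): Point on the hinge axis at the middle of the box's +y rim, 90 mm above the bench; the axis runs along the box's x. The frame turns with the cover.
- cover_push (a point): A good place to push the cover shut: on its outer face, 15 mm in from the free edge, 185 mm from the hinge axis, 65 mm towards the box's +x from the stud. The frame's z points out of the cover.
- stud_press (a joint): Depth the stud is pressed, m: 0 sprung out, 0.014 bottomed (flange on the cover; rammed above 40 N is damage). Spring 4 N at 0 to 10.5 N bottomed. Cover shut: off the slot, the cam bar stops on the catch plate at 0.001; over the slot it goes through, and from 0.0115 on it is below the plate and can be turned. Caught: about 0.009, lifted by the spring into a notch under the plate.
- stud (a joint): Turn of the stud, rad: 0 with the T (and the 26 by 5 mm cam bar, parallel to it) along the box's x, positive clockwise from above; free with light friction from -0.9 to 2.6. Starts -0.45 to 0.45. The bar enters only within about 0.07 of the slot; the notch lies 1.57 clockwise of it and takes the bar within about 0.1. Let go part-way below the plate, it stays turned.
- stud_grip (a point): Centre of the red T-head's bar, where to grip: bar 40 mm long (frame x), 10 mm thick (frame y), 22 mm high; under it a 9 mm stem, then a flange 22 mm wide, 3 mm thick, its underside 25 mm below this point. Frame z is the stud's axis, square to the cover, 30 mm in from the middle of its free edge. Cover shut and stud out: 141 mm above the bench; bottomed: 127 mm.
- elbow_mid (a point): Loose copper pipe elbow, 29 mm thick, legs about 60 mm, lying on the bench; the point is near its bend, 14.5 mm up. Not to be disturbed.
- spool_mid (a point): Loose spool of solder standing on the bench, white flanges 55 mm across, 45 mm high; the point is its centre. Not to be disturbed.
- flux_tin_mid (a point): Loose yellow flux tin with a steel lid, 66 mm across, 32 mm high; the point is its centre. Not to be disturbed.
- driver_grip (a point): Loose screwdriver, 180 mm long, lying on the bench; the point is on its handle. Not to be disturbed.

How it is judged:
On the way, in this order (a step that is already met when the one before it is completed fails the run):
1. the cover is shut (value of joint cover below 0.025 rad), for 0.2 s.
2. with the cover shut, the stud is pressed down until its cam bar has passed through the slot, the head not yet turned to the locked side (value of joint cover below 0.025 rad and value of joint stud_press above 0.0108 m and value of joint stud below 0.75 rad), for 0.05 s.
At the end, for the whole second after the job is handed in: The cover is shut (within 0.025 rad), the T-head has been turned clockwise to its catch (joint stud above 0.8 rad) and has risen into it (joint stud_press between 7.5 and 10.4 mm) and rests there by itself; the elbow, spool, tin and screwdriver lie within 30 mm of where they began (value of joint cover below 0.025 rad and value of joint stud above 0.8 rad and value of joint stud_press between 0.0075 and 0.0104 m and angular speed of stud below 0.5 rad/s and distance of each of elbow_mid, spool_mid, flux_tin_mid, driver_grip from where it was at the start of the episode below 0.03 m); the robot touches nothing.
It fails at once if the cam bar is forced against the catch plate with more than 40 N (contact force between any of stud_c0, stud_c1 and receptacle above 40 N).
It fails at once if the stud's flange is rammed on the cover with more than 40 N (contact force between stud_c2 and cover_c1 above 40 N).
It fails at once if the cover's sheet is pressed with more than 60 N (contact force between anything else and cover_c0 above 60 N).
It fails at once if a thing lying around the box is moved by more than 30 mm (distance of any of elbow_mid, spool_mid, flux_tin_mid, driver_grip from where it was at the start of the episode above 0.03 m).
It also fails if it takes over 64 s, if anything falls off the work surface, if the arm or the gripper's body presses on something with over 40 N, if the wrist force passes 120 N, or if a joint passes its speed limit or range.

## Working session

There is one attempt and no reset: what is moved stays moved. The work goes in short steps, Python scripts to look and compute and a tool call to move; the robot and the scene stay as the last step left them, time stands still between calls to the robot, and variables do not carry over. Pictures are saved under pics/ and viewed, about 8 in all and at most 12, crops included, and the job is handed in when it is done.

Besides the shell and the picture viewer there is one more tool, called after "Emit:" as name(argument=value, ...), one argument or row to a line, values as JSON. play_rows: Moves the arm, as the interface text tells. Its arguments: {"type":"object","properties":{"plan":{"type":"array"}},"required":["plan"]}

```bash
mkdir -p pics; ls; cat > h.py <<'E'
import numpy as np, cv2
from plant import manip
def grab(n,save=None):
    f=manip.grab_frame(n)
    if save: cv2.imwrite('pics/'+save,cv2.cvtColor(f['img'],cv2.COLOR_RGB2BGR))
    return f
def cloud(f):
    K=np.array([[f['fx'],0,f['cx']],[0,f['fy'],f['cy']],[0,0,1.]])
    h,w=f['range_z'].shape
    u,v=np.meshgrid(np.arange(w),np.arange(h))
    d=np.stack([(u-f['cx'])/f['fx'],(v-f['cy'])/f['fy']],-1)
    s=d.copy()
    for _ in range(8): s=d/(1+f['k1']*(s**2).sum(-1,keepdims=True))
    z=f['range_z'][...,None]
    p=np.concatenate([s[...,:1]*z,-s[...,1:]*z,-z],-1)
    P=p@np.array(f['rotation']).reshape(3,3).T+np.array(f['origin'])
    P[f['range_z']==0]=np.nan
    return P
E
python3 - <<'E'
from h import *
s=manip.state(); print(s)
a=grab('top');b=grab('side')
im=np.vstack([a['img'],b['img']])
cv2.imwrite('pics/a.png',cv2.cvtColor(a['img'],4));cv2.imwrite('pics/b.png',cv2.cvtColor(b['img'],4))
for f in(a,b): print(f['origin'],f['rotation'],f['fx'],f['k1'])
np.savez('s0.npz',a=cloud(a),b=cloud(b),ia=a['img'],ib=b['img'])
E
```

```text
pics
{'time': 0.0, 'joint_pos': array([-1.37301587e+00,  5.33985175e-02,  1.61427586e+00, -1.18573200e-05,
        1.47602927e+00, -1.18977696e-01]), 'joint_vel': array([-2.47166170e-04,  1.56689363e-04, -7.13573166e-06, -8.04364419e-04,
        1.19957525e-04,  8.10617038e-04]), 'joint_efforts': array([ 1.00858142e-03, -3.93676937e+01, -3.70179069e+01,  2.69324727e-05,
        7.06518869e-03, -4.88907645e-06]), 'tool_pos': array([ 0.19454983, -0.59320459,  0.19034813]), 'tool_rot': array([-0.11077803, -0.69822277, -0.11226925,  0.69828991]), 'contact_force': array([-0.32053013,  0.30036858, -0.13836738]), 'ft_torque': array([-0.04471948, -0.01053652, -0.01615785]), 'gripper_width': 1.0016480822571745}
[0.52016273 0.09174186 0.85884842] [ 0.71149428  0.0058732  -0.02756496 -0.70212646] 387.9997475998515 -0.060137806893351055
[ 0.52737422 -0.57086842  0.92507943] [ 0.94108921  0.33788546 -0.00490892 -0.01266572] 518.5992170522258 -0.1196899697463176Traceback (most recent call last):
  File "<stdin>", line 7, in <module>
  File "h.py", line 16, in cloud
    P=p@np.array(f['rotation']).reshape(3,3).T+np.array(f['origin'])
        ~~~~~~~~~~~~~~~~~~~~~~~~~~~~~~~^^^^^
ValueError: cannot reshape array of size 4 into shape (3,3)
```

View pics/a.png

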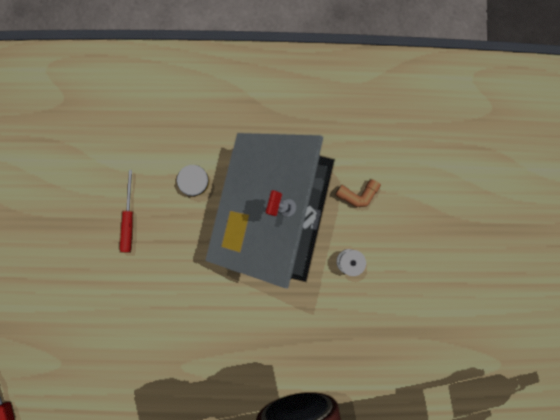

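View pics/b.png

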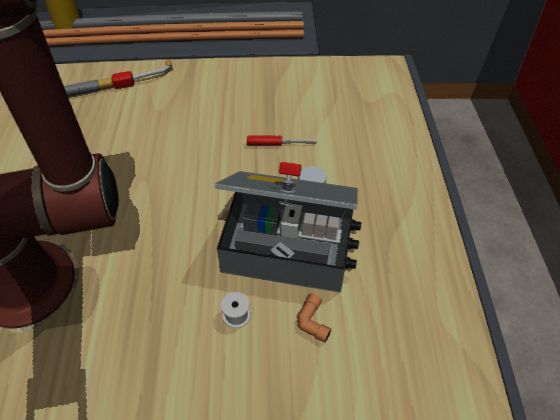

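The top view shows the box with its hinge to the left (+y). The stud is at about (275,203) and the catch plate at about (308,217). In the side view the plate is at about (282,250). The elbow and spool lie on the -y side.

```bash
sed -i 's/np.array(f\[.rotation.\]).reshape(3,3).T/R(f["rotation"]).T/; s/^from plant/from scipy.spatial.transform import Rotation\ndef R(q): return Rotation.from_quat(np.array(q),scalar_first=True).as_matrix()\nfrom plant/' h.py
python3 - <<'E'
from h import *
a=grab('top');b=grab('side')
A=cloud(a);B=cloud(b)
np.savez('s0.npz',a=A,b=B,ia=a['img'],ib=b['img'])
def hsvm(im):
    return cv2.cvtColor(im,cv2.COLOR_RGB2HSV)
# red stud head
for n,f,P,roi in(('top',a,A,(180,225,255,300)),('side',b,B,(155,180,270,310))):
    h=hsvm(f['img']); m=((h[...,0]<8)|(h[...,0]>172))&(h[...,1]>150)&(h[...,2]>60)
    k=np.zeros_like(m);k[roi[0]:roi[1],roi[2]:roi[3]]=1;m&=k
    q=P[m]; q=q[~np.isnan(q).any(1)]; print(n,'red',m.sum(),np.median(q,0),q[:,2].min(),q[:,2].max())
# cover plane: top px region
q=A[150:270,230:300].reshape(-1,3)
q=q[~np.isnan(q).any(1)]; q=q[(q[:,2]>.1)]
c=q.mean(0);
for _ in range(6):
    u,s,v=np.linalg.svd(q-c,full_matrices=False);n=v[2]*np.sign(v[2][2]);
    d=abs((q-c)@n);q=q[d<.004];c=q.mean(0)
print('cover n',n,'c',c,'tilt',np.arccos(n[2]),len(q))
for n_,P in(('top',A),('side',B)):
    d=abs((P-c)@n); m=(d<.006)&(P[...,2]>.085)&(np.hypot(P[...,0]-c[0],P[...,1]-c[1])<.2)
    m=cv2.morphologyEx(m.astype(np.uint8),cv2.MORPH_OPEN,np.ones((3,3)))
    cn=max(cv2.findContours(m,0,1)[0],key=cv2.contourArea); 
    box=cv2.boxPoints(cv2.minAreaRect(P[m>0][:,:2].astype(np.float32)))
    print(n_,'cover corners',box.round(3).tolist(), np.nanmin(P[m>0],0),np.nanmax(P[m>0],0))
x=cv2.resize(a['img'][180:250,270:350],None,fx=7,fy=7,interpolation=3)
y=cv2.resize(b['img'][225:275,250:320],None,fx=7,fy=7,interpolation=3)
y=cv2.copyMakeBorder(y,0,x.shape[0]-y.shape[0],0,0,0)
o=np.hstack([x,y])[:, :1050]; o=cv2.resize(o,None,fx=.76,fy=.76); cv2.imwrite('pics/c.png',cv2.cvtColor(cv2.convertScaleAbs(o,alpha=1.3),4))
E
```

```text
top red 254 [0.5648588  0.08723527 0.24290967] 0.19172782920011755 0.24835526341407343
side red 248 [0.56279571 0.08392909 0.24146068] 0.23040947874466522 0.24944657908478773
cover n [0.13853964 0.63131483 0.763052  ] c [0.55870784 0.11627993 0.16111644] tilt 0.7027742942020074 6279
top cover corners [[0.4269999861717224, 0.06499999761581421], [0.6819999814033508, 0.00800000037997961], [0.7160000205039978, 0.16099999845027924], [0.460999995470047, 0.21699999272823334]] [0.42886289 0.01193748 0.09360626] [0.71374196 0.21567188 0.22694332]
side cover corners [[0.42500001192092896, 0.06199999898672104], [0.6769999861717224, 0.006000000052154064], [0.7129999995231628, 0.16699999570846558], [0.460999995470047, 0.22300000488758087]] [0.42606072 0.00805515 0.09289445] [0.70857083 0.21824148 0.22738246]
```

View pics/c.png

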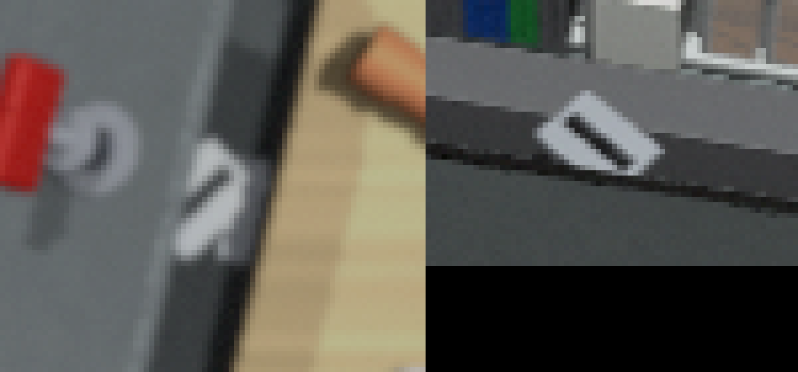

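The crop shows the slot clearly in both views: side ends at about (277,247) and (288,256), top ends at about (305,219) and (313,212). Next I compute the slot angle, the stud angle and the box frame.

```bash
cat >> h.py <<'E'
def ray(f,uv,z):
    uv=np.atleast_2d(np.array(uv,float));d=(uv-[f['cx'],f['cy']])/[f['fx'],f['fy']];s=d.copy()
    for _ in range(8): s=d/(1+f['k1']*(s**2).sum(-1,keepdims=True))
    w=np.c_[s[:,0],-s[:,1],-np.ones(len(s))]@R(f['rotation']).T; o=np.array(f['origin'])
    return o+w*((z-o[2])/w[:,2])[:,None]
E
python3 - <<'E'
from h import *
a=grab('top');b=grab('side');A=cloud(a);B=cloud(b)
psi=-0.217
for n,f,e,(c0,r0,c1,r1) in(('top',a,[(304.8,219.5),(312.9,212.3)],(302,209,316,223)),('side',b,[(277.1,247.2),(288.3,256)],(268,240,297,259))):
    W=ray(f,e,.0735); d=W[1]-W[0]
    print(n,'manual',W.mean(0),'ang rel box x (ccw)',(np.arctan2(d[1],d[0])-psi+np.pi/2)%np.pi-np.pi/2, np.linalg.norm(d))
    g=cv2.cvtColor(f['img'],cv2.COLOR_RGB2GRAY).astype(np.float32)
    # dark pixels near the manual segment
    e=np.array(e);u=(e[1]-e[0])/np.linalg.norm(e[1]-e[0]);nn=np.array([-u[1],u[0]])
    ys,xs=np.mgrid[r0:r1,c0:c1];p=np.c_[xs.ravel(),ys.ravel()]-e.mean(0)
    k=(abs(p@nn)<3)&(abs(p@u)<np.linalg.norm(e[1]-e[0])/2-1);gv=g[ys.ravel()[k],xs.ravel()[k]]
    w=np.clip(gv.max()*.8-gv,0,None); Q=ray(f,(p+e.mean(0))[k],.0735)[:,:2]
    m=np.average(Q,axis=0,weights=w);C=np.cov(Q.T,aweights=w);ev,V=np.linalg.eigh(C);d=V[:,1]
    print('  dark',m,(np.arctan2(d[1],d[0])-psi+np.pi/2)%np.pi-np.pi/2,ev)
# cover plane basis
n=np.array([.1385,.6313,.7631]);n/=np.linalg.norm(n);ex=np.array([np.cos(psi),np.sin(psi),0]);ex-=n*(ex@n);ex/=np.linalg.norm(ex);ey=np.cross(n,ex)
for nm,f,P,roi in(('top',a,A,(180,225,255,300)),('side',b,B,(155,180,270,310))):
    h=cv2.cvtColor(f['img'],cv2.COLOR_RGB2HSV); m=((h[...,0]<8)|(h[...,0]>172))&(h[...,1]>150)&(h[...,2]>60)
    k=np.zeros_like(m);k[roi[0]:roi[1],roi[2]:roi[3]]=1;m&=k
    q=P[m];q=q[q[:,2]>.22]; H=(q-[.5587,.1163,.1611])@n
    t=q[H>np.percentile(H,90)-.004]; xy=np.c_[t@ex,t@ey].astype(np.float32)
    r=cv2.minAreaRect(xy);ev,V=np.linalg.eigh(np.cov(xy.T));d=V[:,1]
    c=t.mean(0);print(nm,'head top c',c,'ang ccw',np.arctan(d[1]/d[0]),r,np.percentile(H,[5,50,95]))
# loose things heights
for nm,uv in(('tin',(192,181)),('spool',(351,264)),('elbow',(360,195)),('driver',(127,230))): print(nm,A[uv[1],uv[0]])
E
```

```text
top manual [0.55191728 0.01316141 0.0735    ] ang rel box x (ccw) -0.6166239511090481 0.022110949503728966
  dark [0.5526675  0.01465387] -0.6407046314361686 [2.87806257e-06 3.20168846e-05]
side manual [0.54900079 0.01721607 0.0735    ] ang rel box x (ccw) -0.5729070735162766 0.030748505548919846
  dark [0.54866705 0.01679307] -0.604522221525932 [3.20646443e-06 6.18557056e-05]
top head top c [0.56604673 0.09175693 0.24595457] ang ccw -0.053434105121981865 ((0.5336137413978577, 0.003561757504940033), (0.008261393755674362, 0.03691934421658516), 88.11689758300781) [0.03254487 0.0451026  0.05169656]
side head top c [0.56403964 0.08940657 0.24677056] ang ccw -0.04696458072850385 ((0.5314868092536926, 0.0012502004392445087), (0.00930476188659668, 0.038091495633125305), 88.61853790283203) [0.03169966 0.04145344 0.05099855]
tin [0.6248937  0.25994639 0.03048481]
spool [ 0.45261865 -0.08051244  0.04138738]
elbow [ 0.60353474 -0.10933361 -0.00211362]
driver [0.51821219 0.39878322 0.02320111]
```

```bash
cat >> h.py <<'E'
def rel(target,s=None):
    s=s or manip.state(); M=R(s['tool_rot']); return (M.T@(np.array(target)-s['tool_pos'])*1000).round(1)
E
python3 - <<'E'
from h import *
s=manip.state();M=R(s['tool_rot']);print(M.round(3))
H=np.array([.588,.192,.09]);ex=np.array([.976,-.216,0]);ey=np.array([.216,.976,0]);z=np.array([0,0,1.])
print('up',rel(s['tool_pos']+[0,0,.12],s))
r=.18
for th in(.75,.7,.5,.3,.15,.05,0):
    p=H+.065*ex-r*np.cos(th)*ey+r*np.sin(th)*z+.01*(np.cos(th)*z+np.sin(th)*ey)
    print(th,p.round(3),rel(p,s))
E
```

```text
[[-0.     0.312 -0.95 ]
 [ 0.001 -0.95  -0.312]
 [-1.    -0.001 -0.   ]]
up [-1.2e+02 -1.0e-01 -0.0e+00]
0.75 [0.624 0.056 0.22 ] [ -28.5 -483.5 -610.8]
0.7 [0.623 0.05  0.214] [ -22.1 -478.1 -607.6]
0.5 [0.618 0.028 0.185] [   6.5 -459.2 -596.4]
0.3 [0.615 0.013 0.153] [  38.8 -445.5 -588.4]
0.15 [0.613 0.006 0.127] [  64.7 -439.1 -584.5]
0.05 [0.613 0.003 0.109] [  82.5 -436.7 -583.1]
0 [0.613 0.002 0.1  ] [  91.5 -436.  -582.7]
```

Emit:
play_rows(
  plan=[
    [-60,0,0,-0.1,1],
    [-100,-20,-25,-0.25,1],
    [-100,-55,-70,-0.4,1],
    [-100,-90,-115,-0.55,1],
    [-100,-125,-160,-0.7,1],
    [-100,-160,-205,-0.85,1],
    [-100,-195,-250,-1.0,1],
    [-100,-230,-295,-1.15,1],
  ],
)

```text
time: 1.3
tool_pos: [0.4041, -0.2818, 0.2917]
tool_rot: [0.475, 0.524, 0.474, -0.524]
contact_force: [0.1, -0.5, 0.5]
gripper_width: -0.0
```

```bash
python3 - <<'E'
from h import *
s=manip.state();print(s['tool_pos'],s['joint_pos'],s['contact_force']);M=R(s['tool_rot']);print(M.round(3))
print(rel([.623,.05,.29],s), 'turn',np.arctan2(M[1,1],M[0,1])-1.31)
E
```

```text
[ 0.40412332 -0.28176819  0.29173384] [-7.60128445e-01 -3.08999333e-01  1.77807244e+00  1.13511697e-04
  1.67178333e+00 -6.60814786e-01] [ 0.12412083 -0.54819952  0.46145723]
[[ 0.001  0.995 -0.099]
 [-0.    -0.099 -0.995]
 [-1.     0.001  0.   ]]
[   1.7  184.9 -351.8] turn -1.4093020554596363
```

Emit:
play_rows(
  plan=[
    [0,26,-50,-0.18,1],
    [0,52,-100,-0.36,1],
    [0,78,-150,-0.54,1],
    [0,105,-200,-0.72,1],
    [0,131,-250,-0.9,1],
    [0,157,-300,-1.08,1],
    [0,183,-350,-1.26,1],
    [0,185,-352,-1.41,1],
  ],
)

```text
time: 2.3
tool_pos: [0.6248, 0.0507, 0.2906]
tool_rot: [0.701, 0.09, 0.702, -0.09]
contact_force: [-0.4, -0.3, -0.3]
gripper_width: 0.001
```

```bash
python3 - <<'E'
from h import *
f=grab('side','d.png')
s=manip.state();print(s['tool_pos'],s['joint_pos'],s['contact_force'],s['gripper_width']);M=R(s['tool_rot']);print(M.round(3))
H=np.array([.588,.192,.09]);ex=np.array([.976,-.216,0]);ey=np.array([.216,.976,0]);z=np.array([0,0,1.])
r=.18
for th in(.75,.7,.5,.3,.15,.05,0):
    p=H+.065*ex-r*np.cos(th)*ey+r*np.sin(th)*z+.01*(np.cos(th)*z+np.sin(th)*ey)
    print(th,rel(p,s))
E
```

```text
[0.62452006 0.04956477 0.29077377] [-3.96186749e-02  1.75059877e-02  1.48581642e+00  1.94870418e-04
  1.63940397e+00 -1.35666642e+00] [ 0.18070876 -0.37246146 -0.19212157] 0.00013556007754215966
[[-0.001  0.251  0.968]
 [ 0.     0.968 -0.251]
 [-1.    -0.    -0.001]]
0.75 [70.8  6.3 -1.6]
0.7 [77.2 -0.  -1.4]
0.5 [105.7 -22.   -0.5]
0.3 [ 1.38e+02 -3.78e+01  1.00e-01]
0.15 [164.  -45.3   0.4]
0.05 [181.8 -48.    0.5]
0 [190.8 -48.8   0.5]
```

View pics/d.png

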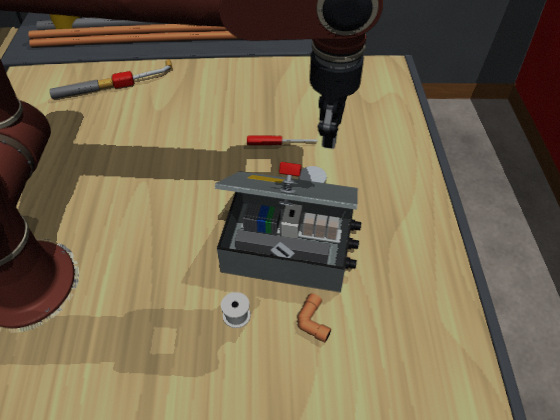

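The closed fingertip is at about (328,143), clear above the cover near its free edge. I now push along the arc.

Emit:
play_rows(
  plan=[
    [40,0,0,0,1],
    [65,2,0,0,1],
    [76,0,-1,0,1],
    [86,-7,-1,0,1],
    [96,-15,-1,0,1],
    [106,-22,0,0,1],
    [116,-28,0,0,1],
    [126,-33,0,0,1],
  ],
)

```text
time: 3.35
tool_pos: [0.6162, 0.0137, 0.1671]
tool_rot: [0.702, 0.093, 0.7, -0.094]
contact_force: [-0.5, -3.7, 3.5]
gripper_width: 0.002
```

Emit:
play_rows(
  plan=[
    [10,-4,0,0,1],
    [20,-7,0,0,1],
    [30,-10,0,0,1],
    [40,-13,0,0,1],
    [48,-14,0,0,1],
    [54,-15,0,0,1],
  ],
)

```text
time: 4.1
tool_pos: [0.611, 0.0012, 0.1108]
tool_rot: [0.701, 0.093, 0.701, -0.093]
contact_force: [-0.3, 0.1, 2.7]
gripper_width: 0.001
```

Emit:
play_rows(
  plan=[
    [3,0,0,0,1],
    [6,0,0,0,1],
    [8,0,0,0,1],
    [10,0,0,0,1],
  ],
)

```text
time: 4.6
tool_pos: [0.6115, 0.0011, 0.1017]
tool_rot: [0.701, 0.093, 0.701, -0.093]
contact_force: [0.6, -0.9, 2.4]
gripper_width: -0.003
```

Emit:
play_rows(
  plan=[
    [1,0,0,0,1],
    [2,0,0,0,1],
    [2,0,0,0,1],
  ],
)

```text
time: 4.97
tool_pos: [0.6114, 0.0012, 0.0996]
tool_rot: [0.701, 0.093, 0.701, -0.093]
contact_force: [0.1, 0.1, 0.8]
gripper_width: -0.003
```

Emit:
play_rows(
  plan=[
    [1,0,0,0,1],
    [2,0,0,0,1],
    [2,0,0,0,1],
  ],
)

```text
time: 5.35
tool_pos: [0.6113, 0.0012, 0.0975]
tool_rot: [0.701, 0.093, 0.701, -0.093]
contact_force: [0.2, -0.1, 0.9]
gripper_width: -0.002
```

```bash
cat > cov.py <<'E'
from h import *
a=grab('top');b=grab('side','e.png')
for nm,f in(('top',a),('side',b)):
    P=cloud(f);q=P.reshape(-1,3);q=q[~np.isnan(q).any(1)]
    loc=(q[:,:2]-[.588,.192])@np.array([[.976,.216],[-.216,.976]])
    k=(abs(loc[:,0]+.03)<.09)&(loc[:,1]<-.02)&(loc[:,1]>-.15)&(q[:,2]>.07)&(q[:,2]<.16);q=q[k];l=loc[k]
    for _ in range(6):
        X=np.c_[l,np.ones(len(l))];c=np.linalg.lstsq(X,q[:,2],rcond=None)[0];g=abs(X@c-q[:,2])<.005;q=q[g];l=l[g]
    print(nm,'slope x,y',c.round(4),'z hinge/free',c[2],c[2]-.2*c[1],len(q))
    h=cv2.cvtColor(f['img'],cv2.COLOR_RGB2HSV);m=((h[...,0]<8)|(h[...,0]>172))&(h[...,1]>150)&(h[...,2]>60)
    k=m&(np.hypot(P[...,0]-.555,P[...,1]-.025)<.05)&(P[...,2]>.1);t=P[k]
    if k.sum()>20:
        z=np.percentile(t[:,2],90);t=t[t[:,2]>z-.005];ev,V=np.linalg.eigh(np.cov(t[:,:2].T));d=V[:,1]
        r=cv2.minAreaRect(t[:,:2].astype(np.float32))
        print('head',r[0],r[1],t.mean(0),'z',z,'stud cw',-(np.arctan(d[1]/d[0])+.217),len(t))
E
python3 cov.py
```

```text
top slope x,y [-0.0014 -0.2083  0.0973] z hinge/free 0.09729408788534906 0.13894980683613029 6098
side slope x,y [-0.0012 -0.2034  0.0993] z hinge/free 0.09928043039928394 0.13996216922640276 2580
head (0.5558899641036987, 0.03018253855407238) (0.059569258242845535, 0.09484689682722092) [0.57372625 0.02396722 0.45634614] z 0.44963595885448066 stud cw 0.16544531977324875 60
```

View pics/e.png

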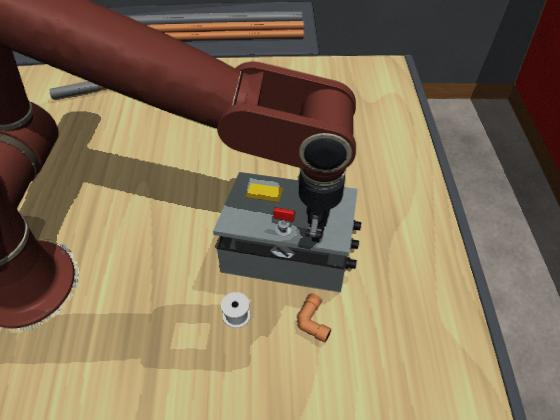

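The side view shows the cover still about 0.2 rad open, with the plate visible under its edge at (282,252) and the fingers near the edge at (315,235). I suspect the tip slipped past the edge, so I check close up.

```bash
python3 - <<'E'
from h import *
b=grab('side');w=grab('wrist');B=cloud(b)
for u,v in((316,225),(316,232),(315,238),(314,242),(300,240),(330,243),(300,228),(340,225)): print(u,v,B[v,u].round(3))
x=cv2.resize(b['img'][200:270,270:370],None,fx=4,fy=4,interpolation=2)
y=cv2.resize(w['img'],(373,280)); cv2.imwrite('pics/f.png',cv2.cvtColor(np.hstack([x,y]),4))
E
```

```text
316 225 [ 0.602 -0.043  0.237]
316 232 [ 0.602 -0.055  0.233]
315 238 [ 0.607 -0.014  0.159]
314 242 [ 0.607 -0.007  0.137]
300 240 [ 0.581 -0.002  0.138]
330 243 [ 0.636 -0.011  0.139]
300 228 [0.583 0.032 0.13 ]
340 225 [0.661 0.038 0.129]
```

View pics/f.png

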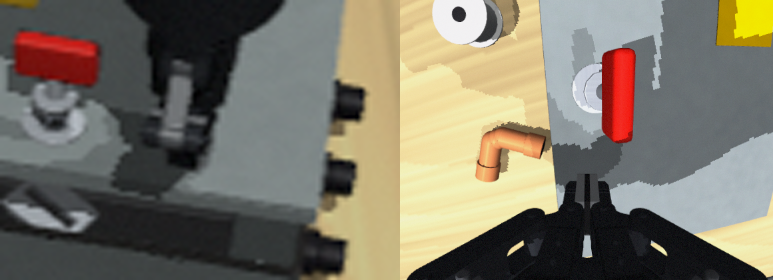

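```bash
python3 - <<'E'
from h import *
b=grab('side');w=grab('wrist')
def proj(f,p):
    c=(np.array(p)-f['origin'])@R(f['rotation']);s=np.array([c[0]/-c[2],-c[1]/-c[2]]);s=s*(1+f['k1']*(s@s));return s*[f['fx'],f['fy']]+[f['cx'],f['cy']]
s=manip.state()
print('then',proj(b,[.6245,.0496,.2908]),'now',proj(b,s['tool_pos']),s['tool_pos'],s['contact_force'])
print('wrist cam',w['origin'],'tcp in wrist',proj(w,s['tool_pos']),(np.array(w['origin'])-s['tool_pos'])@R(s['tool_rot']))
W=cloud(w)
for uv in((256,262),(285,262),(400,150)): print(uv,W[uv[1],uv[0]])
cv2.imwrite('pics/w.png',cv2.cvtColor(w['img'],4))
E
```

```text
then [326.76181394 162.4765878 ] now [315.09624758 250.59078847] [0.61130418 0.00122826 0.09748374] [-0.28834127  0.22338599  0.46189167]
wrist cam [0.53550117 0.02145728 0.2796767 ] tcp in wrist [280.96577752 244.43421848] [-0.18218257 -0.0002882  -0.07847938]
(256, 262) [ 0.60004618 -0.00754191  0.13751881]
(285, 262) [0.60157793 0.00563469 0.14151606]
(400, 150) [0.57010197 0.06864391 0.1227871 ]
```

View pics/w.png

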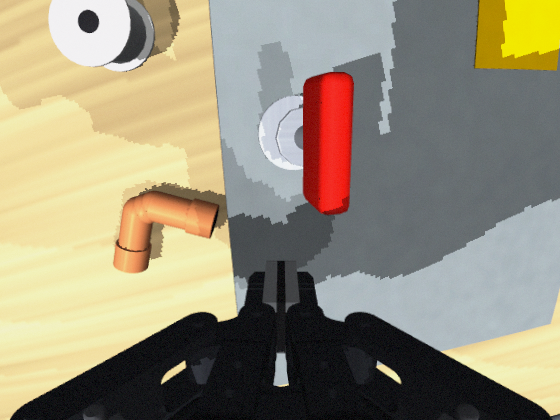

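The tip is touching the cover at z≈0.137 while the reported TCP is z≈0.0975. The visible fingertip therefore sits about 39 mm behind the nominal TCP. The side view before contact shows the same gap: the TCP projects to row 162 but the tip is at row 146. The wrist and side clouds agree on the cover, so I trust vision and push the remaining ~37 mm, shifted a bit away from the T-head.

Emit:
play_rows(
  plan=[
    [-5,0,8,0,1],
    [-5,0,15,0,1],
    [4,0,15,0,1],
    [12,0,15,0,1],
    [20,0,15,0,1],
    [26,0,15,0,1],
    [30,0,15,0,1],
    [32,0,15,0,1],
  ],
)

```text
time: 6.65
tool_pos: [0.6255, -0.0027, 0.0652]
tool_rot: [0.701, 0.093, 0.701, -0.093]
contact_force: [-0.8, -0.6, 0.7]
gripper_width: -0.0
```

Emit:
play_rows(
  plan=[
    [1,0,0,0,1],
    [2,0,0,0,1],
    [2.5,0,0,0,1],
    [2.5,0,0,0,1],
  ],
)

```text
time: 7.15
tool_pos: [0.6258, -0.0027, 0.0631]
tool_rot: [0.701, 0.093, 0.701, -0.093]
contact_force: [-0.7, -0.1, 0.9]
gripper_width: -0.001
```

```bash
python3 cov.py
```

```text
top slope x,y [-0.0012 -0.0151  0.0989] z hinge/free 0.09888445620554906 0.10190798218997861 5973
side slope x,y [ 0.0004 -0.0135  0.1007] z hinge/free 0.1006753282080362 0.10338513643612622 3520
head (0.5301104784011841, 0.03438227251172066) (0.06752756237983704, 0.04429597035050392) [0.52865648 0.03187235 0.45347658] z 0.4460520142983062 stud cw -1.5310294450499635 33
```

Emit:
play_rows(
  plan=[
    [1,0,0,0,1],
    [2,0,0,0,1],
    [2,0,0,0,1],
  ],
)

```text
time: 7.62
tool_pos: [0.6259, -0.0028, 0.061]
tool_rot: [0.701, 0.093, 0.701, -0.093]
contact_force: [0.0, -0.6, -0.0]
gripper_width: 0.001
```

Emit:
play_rows(
  plan=[
    [0.5,0,0,0,1],
    [1,0,0,0,1],
    [1,0,0,0,1],
  ],
)

```text
time: 8.0
tool_pos: [0.6259, -0.0028, 0.0603]
tool_rot: [0.701, 0.093, 0.701, -0.093]
contact_force: [-0.6, -1.1, 2.1]
gripper_width: -0.005
```

Emit:
play_rows(
  plan=[
    [-50,0,0,0,1],
    [-110,0,0,0,0],
    [-150,0,0,0,-1],
    [-150,0,0,0,-1],
    [-150,-50,0,0,-1],
    [-150,-100,0,0,-1],
  ],
)

```text
time: 8.75
tool_pos: [0.5987, -0.0996, 0.2082]
tool_rot: [0.7, 0.093, 0.702, -0.093]
contact_force: [0.5, -0.5, 0.4]
gripper_width: 1.0
```

```bash
cat >> cov.py <<'E'
f=grab('wrist','g.png');P=cloud(f)
h=cv2.cvtColor(f['img'],cv2.COLOR_RGB2HSV);m=((h[...,0]<8)|(h[...,0]>172))&(h[...,1]>150)&(h[...,2]>60)
k=m&(P[...,2]>.1)&(P[...,2]<.2);t=P[k];print('wrist',k.sum())
z=np.percentile(t[:,2],70);t=t[abs(t[:,2]-z)<.004];ev,V=np.linalg.eigh(np.cov(t[:,:2].T));d=V[:,1]
print('head',cv2.minAreaRect(t[:,:2].astype(np.float32)),t.mean(0),'z',z,'cw',-(np.arctan(d[1]/d[0])+.217))
s=manip.state();print(s['tool_pos'],s['joint_pos'])
E
python3 cov.py
```

```text
top slope x,y [-0.0012 -0.0006  0.0989] z hinge/free 0.09889537778095984 0.09902177103082904 6100
head (0.5506704449653625, 0.017868198454380035) (0.008047056384384632, 0.03535815328359604) [0.55087471 0.01793005 0.15089051] z 0.15252052413029957 stud cw 0.03957759302654776 83
side slope x,y [0.0006 0.0011 0.1007] z hinge/free 0.10071787007238163 0.10049072480476444 3073
head (0.5483145117759705, 0.01680963672697544) (0.0098562091588974, 0.03719612583518028) [0.54783089 0.01629955 0.15191911] z 0.15379414700081362 stud cw 0.047443770983600725 87
wrist 741
head ((0.5477612614631653, 0.01765446364879608), (0.009527412243187428, 0.03897782787680626), 75.1483383178711) [0.54729776 0.017429   0.15155286] z 0.1520566711769648 cw 0.03588576232862037
[ 0.59853819 -0.1007585   0.20818403] [-2.89501592e-01  2.89759011e-03  1.63605678e+00  3.19870490e-04
  1.50516641e+00 -1.59217518e+00]
```

View pics/e.png

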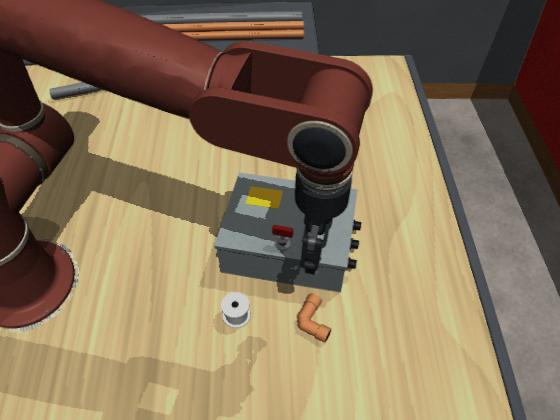

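The cover is shut (slope about 0, top at z 0.099-0.100). The T-head is at (0.549, 0.017) with its top at z 0.152 and stud ≈ +0.04 cw. In the side view the gripper is at about (312,250) and the T at (283,231). I work out the move over the head.

```bash
python3 - <<'E'
from h import *
print(rel([.549,.0173,.130]), R(manip.state()['tool_rot']).round(3))
E
```

```text
[ 78.4 100.7 -78.8] [[-0.002  0.265  0.964]
 [ 0.001  0.964 -0.265]
 [-1.     0.    -0.003]]
```

Emit:
play_rows(
  plan=[
    [0,35,-27,0,-1],
    [0,70,-54,0,-1],
    [0,101,-79,0,-1],
    [40,101,-79,0,-1],
    [70,101,-79,0,-1],
    [78,101,-79,0,-1],
    [78,101,-79,0,-1],
  ],
)

```text
time: 9.78
tool_pos: [0.5496, 0.0194, 0.1316]
tool_rot: [0.701, 0.093, 0.701, -0.093]
contact_force: [0.6, 0.4, 0.7]
gripper_width: 1.0
```

```bash
python3 - <<'E'
from h import *
w=grab('wrist');b=grab('side')
s=manip.state();print(s['tool_pos'],R(s['tool_rot']).round(3)[:,1],s['contact_force'])
x=cv2.resize(w['img'],(448,336));y=cv2.resize(b['img'][170:270,230:350],None,fx=2.9,fy=3.36)
cv2.imwrite('pics/i.png',cv2.cvtColor(np.hstack([x,y]),4))
E
```

```text
[0.55084439 0.01896274 0.13354431] [0.262 0.965 0.001] [ 0.01226973 -0.26219616 -0.14531481]
```

View pics/i.png

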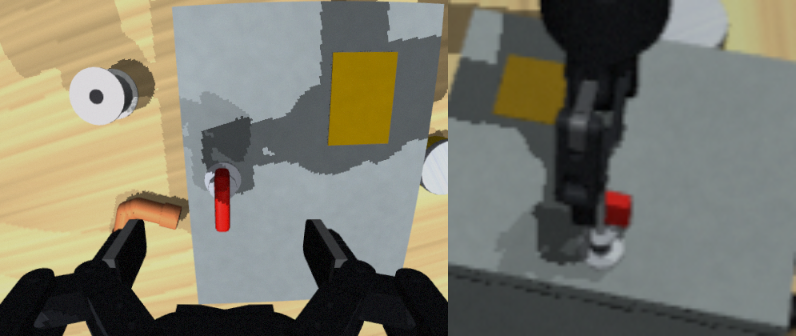

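The wrist view shows the T (col 222) centred between the open fingers (col ~224), with the jaws across it. I descend and close.

Emit:
play_rows(
  plan=[
    [20,-1,-1,0,-1],
    [38,-2,-1,0,-1],
    [48,-2,-1,0,-1],
    [48,-2,-1,0,0],
    [48,-2,-1,0,0.5],
    [48,-2,-1,0,0.7],
    [48,-2,-1,0,1],
    [48,-2,-1,0,1],
  ],
)

```text
time: 10.88
tool_pos: [0.549, 0.0178, 0.0849]
tool_rot: [0.701, 0.094, 0.7, -0.093]
contact_force: [0.7, 1.8, 1.4]
gripper_width: 0.103
```

Emit:
play_rows(
  plan=[
    [0,0,0,0,1],
    [0,0,0,0,1],
  ],
)

```text
time: 11.12
tool_pos: [0.549, 0.0177, 0.0848]
tool_rot: [0.701, 0.094, 0.7, -0.093]
contact_force: [-0.1, 3.9, 3.5]
gripper_width: 0.105
```

```bash
python3 - <<'E'
from h import *
w=grab('wrist');b=grab('side')
s=manip.state();print(s['tool_pos'],R(s['tool_rot']).round(3)[:,1],s['contact_force'],s['ft_torque'],s['gripper_width'],s['joint_pos'])
x=cv2.resize(w['img'],(448,336));y=cv2.resize(b['img'][170:270,230:350],None,fx=2.9,fy=3.36)
cv2.imwrite('pics/j.png',cv2.cvtColor(np.hstack([x,y]),4))
E
```

```text
[0.54901037 0.01767595 0.08470202] [0.262 0.965 0.001] [1.3698159  4.9747361  3.38413818] [ 0.78977918 -0.24760535  0.0653271 ] 0.10349929643493179 [-1.03962697e-01 -3.78339044e-02  1.88804266e+00  1.15543614e-03
  1.28985881e+00 -1.41032337e+00]
```

View pics/j.png

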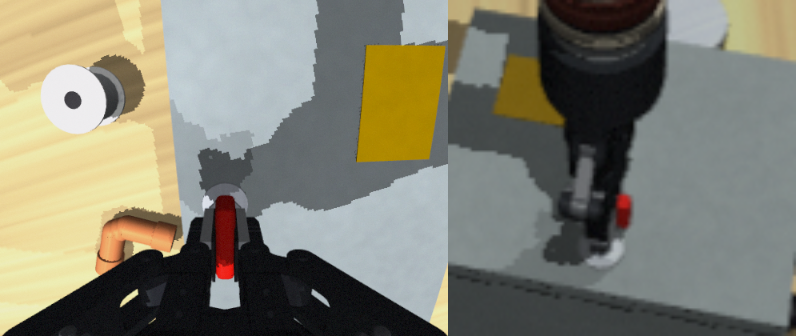

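Gripped: opening is about 9 mm and the red bar is between the pads at (225,235). Now I turn to the slot angle.

Emit:
play_rows(
  plan=[
    [0,0.5,0,0.15,1],
    [0,0.5,0,0.3,1],
    [0,0.5,0,0.45,1],
    [0,0.5,0,0.545,1],
    [0,0.5,0,0.545,1],
  ],
)

```text
time: 11.85
tool_pos: [0.5487, 0.0173, 0.0843]
tool_rot: [0.65, 0.278, 0.65, -0.278]
contact_force: [0.6, 2.9, 3.3]
gripper_width: 0.104
```

Emit:
play_rows(
  plan=[
    [0.5,0,0,0,1],
    [1,0,0,0,1],
    [1.5,0,0,0,1],
    [2,0,0,0,1],
    [2,0,0,0,1],
  ],
)

```text
time: 12.48
tool_pos: [0.5486, 0.0174, 0.0822]
tool_rot: [0.65, 0.278, 0.65, -0.279]
contact_force: [0.1, -0.5, 4.3]
gripper_width: 0.104
```

```bash
cat > st.py <<'E'
from h import *
s=manip.state();y=R(s['tool_rot'])[:,1];print(s['time'],s['tool_pos'].round(4),'stud cw by tool',1.5708-.217-np.arctan2(y[1],y[0]),s['contact_force'].round(1),s['ft_torque'].round(2),s['gripper_width'].round(3),s['joint_pos'][5])
E
python3 st.py
```

```text
Traceback (most recent call last):
  File "st.py", line 2, in <module>
    s=manip.state();y=R(s['tool_rot'])[:,1];print(s['time'],s['tool_pos'].round(4),'stud cw by tool',1.5708-.217-np.arctan2(y[1],y[0]),s['contact_force'].round(1),s['ft_torque'].round(2),s['gripper_width'].round(3),s['joint_pos'][5])
                                                                                                                                                                                           ^^^^^^^^^^^^^^^^^^^^^^^^
AttributeError: 'float' object has no attribute 'round'
```

Emit:
play_rows(
  plan=[
    [1,0,0,0,1],
    [2,0,0,0,1],
    [3,0,0,0,1],
    [3,0,0,0,1],
  ],
)

```text
time: 12.98
tool_pos: [0.5487, 0.0174, 0.0793]
tool_rot: [0.65, 0.278, 0.65, -0.279]
contact_force: [-0.1, -1.0, 5.8]
gripper_width: 0.105
```

```bash
sed -i "s/s\['gripper_width'\].round(3)/s['gripper_width']/" st.py; python3 st.py
```

```text
12.975 [0.5487 0.0174 0.0793] stud cw by tool 0.5927297265030294 [-0.1 -1.   5.8] [-0.24 -0.05 -0.02] 0.10548844990555378 -0.864475980539717
```

Force follows the spring, so the bar is entering the slot. I continue down.

Emit:
play_rows(
  plan=[
    [1.5,0,0,0,1],
    [3,0,0,0,1],
    [4.5,0,0,0,1],
    [6,0,0,0,1],
    [7,0,0,0,1],
    [7.5,0,0,0,1],
    [7.5,0,0,0,1],
  ],
)

```text
time: 13.85
tool_pos: [0.5487, 0.0174, 0.0726]
tool_rot: [0.65, 0.278, 0.65, -0.279]
contact_force: [-1.5, -1.6, 9.3]
gripper_width: 0.106
```

Emit:
play_rows(
  plan=[
    [0.4,0,0,0,1],
    [0.8,0,0,0,1],
    [0.8,0,0,0,1],
  ],
)

```text
time: 14.22
tool_pos: [0.5487, 0.0174, 0.0719]
tool_rot: [0.65, 0.278, 0.65, -0.279]
contact_force: [-1.4, -1.6, 9.6]
gripper_width: 0.109
```

Emit:
play_rows(
  plan=[
    [0.4,0,0,0,1],
    [0.8,0,0,0,1],
    [0.8,0,0,0,1],
  ],
)

```text
time: 14.6
tool_pos: [0.5487, 0.0174, 0.0711]
tool_rot: [0.65, 0.278, 0.65, -0.279]
contact_force: [-1.3, -0.6, 9.2]
gripper_width: 0.106
```

Emit:
play_rows(
  plan=[
    [0.4,0,0,0,1],
    [0.8,0,0,0,1],
    [0.8,0,0,0,1],
  ],
)

```text
time: 14.98
tool_pos: [0.5488, 0.0174, 0.0708]
tool_rot: [0.65, 0.278, 0.65, -0.279]
contact_force: [-2.9, -0.0, 12.1]
gripper_width: 0.106
```

```bash
python3 st.py; python3 - <<'E'
from h import *
for n in('side','top'):
    b=grab(n);P=cloud(b)
    h=cv2.cvtColor(b['img'],cv2.COLOR_RGB2HSV);m=((h[...,0]<8)|(h[...,0]>172))&(h[...,1]>150)&(h[...,2]>60)
    k=m&(np.hypot(P[...,0]-.549,P[...,1]-.017)<.03)&(P[...,2]<.2)&(P[...,2]>.1);print(n,k.sum(),np.percentile(P[k][:,2],[5,50,90,99]) if k.any() else '')
E
```

```text
14.975 [0.5488 0.0174 0.0708] stud cw by tool 0.5926717165957864 [-2.9 -0.  12.1] [-0.17  0.54  0.02] 0.10575397448060551 -0.8644442313906344
side 55 [0.12121166 0.13625059 0.13997815 0.15226504]
top 0
```

Bottomed: the force rose to 12 N and the head top dropped from about 0.153 to 0.139. I back off slightly and turn a quarter turn clockwise.

Emit:
play_rows(
  plan=[
    [-0.8,0,0,0,1],
    [-0.8,0,0,0.15,1],
    [-0.8,0,0,0.3,1],
    [-0.8,0,0,0.45,1],
    [-0.8,0,0,0.6,1],
    [-0.8,0,0,0.75,1],
    [-0.8,0,0,0.9,1],
  ],
)

```text
time: 15.95
tool_pos: [0.5479, 0.0172, 0.0708]
tool_rot: [-0.463, -0.534, -0.463, 0.535]
contact_force: [-3.7, -1.8, 10.3]
gripper_width: 0.103
```

```bash
python3 st.py
```

```text
15.95 [0.5479 0.0172 0.0708] stud cw by tool 1.4975830647363249 [-3.7 -1.8 10.3] [-0.23  0.69 -0.02] 0.1034239597651876 0.04043197494475318
```

Emit:
play_rows(
  plan=[
    [0,0,0,0.15,1],
    [0,0,0,0.3,1],
    [0,0,0,0.45,1],
    [0,0,0,0.6,1],
    [0,0,0,0.665,1],
    [0,0,0,0.665,1],
  ],
)

```text
time: 16.7
tool_pos: [0.5474, 0.0175, 0.0708]
tool_rot: [-0.264, -0.655, -0.265, 0.657]
contact_force: [-4.7, -0.3, 12.0]
gripper_width: 0.107
```

```bash
python3 st.py
```

```text
16.7 [0.5474 0.0175 0.0708] stud cw by tool 2.1581251376397583 [-4.7 -0.3 12. ] [-0.11  1.02 -0.03] 0.10696415898229356 0.7009770410802134
```

Now I let it rise gently while still gripped: it should catch about 5 mm up.

Emit:
play_rows(
  plan=[
    [-1,0,0,0,1],
    [-2,0,0,0,1],
    [-3,0,0,0,1],
    [-4,0,0,0,1],
    [-4,0,0,0,1],
  ],
)

```text
time: 17.32
tool_pos: [0.5474, 0.0175, 0.0742]
tool_rot: [-0.264, -0.655, -0.265, 0.657]
contact_force: [-3.7, -0.1, 8.2]
gripper_width: 0.106
```

Emit:
play_rows(
  plan=[
    [-0.5,0,0,0,1],
    [-1,0,0,0,1],
    [-1,0,0,0,1],
  ],
)

```text
time: 17.7
tool_pos: [0.5474, 0.0175, 0.0751]
tool_rot: [-0.264, -0.655, -0.265, 0.657]
contact_force: [-3.4, -1.3, 7.9]
gripper_width: 0.105
```

```bash
python3 st.py
```

```text
17.7 [0.5474 0.0175 0.0751] stud cw by tool 2.15784776805963 [-3.4 -1.3  7.9] [-0.15  0.53  0.02] 0.10502972314894622 0.7006521293043704
```

It has risen past 11.5 mm (about 9.8 now), so it is in the notch. I ease up a little more, release and retract straight up.

Emit:
play_rows(
  plan=[
    [-0.5,0,0,0,1],
    [-0.8,0,0,0,1],
    [-0.8,0,0,0,0.6],
    [-0.8,0,0,0,0],
    [-0.8,0,0,0,-0.5],
    [-0.8,0,0,0,-1],
    [-0.8,0,0,0,-1],
  ],
)

```text
time: 18.58
tool_pos: [0.5484, 0.0177, 0.0757]
tool_rot: [-0.264, -0.656, -0.265, 0.656]
contact_force: [-0.9, 0.1, 0.2]
gripper_width: 0.998
```

Emit:
play_rows(
  plan=[
    [-15,0,0,0,-1],
    [-45,0,0,0,-1],
    [-90,0,0,0,-1],
    [-140,0,0,0,-1],
    [-140,0,50,0,-1],
    [-140,0,100,0,-1],
    [-140,0,100,0,-1],
    [-140,0,100,0,-1],
  ],
)

```text
time: 19.58
tool_pos: [0.4769, -0.0517, 0.2169]
tool_rot: [0.265, 0.656, 0.264, -0.655]
contact_force: [0.1, -0.3, -0.3]
gripper_width: 0.998
```

```bash
python3 st.py; python3 cov.py; python3 - <<'E'
from h import *
a=grab('top');A=cloud(a)
for nm,uv in(('tin',(192,181)),('spool',(351,264)),('elbow',(360,200)),('driver',(127,230))): print(nm,A[uv[1],uv[0]])
i0=np.load('s0.npz')['ia'];b=grab('side')
cv2.imwrite('pics/k.png',cv2.cvtColor(np.hstack([cv2.resize(a['img'],(400,300)),cv2.resize(b['img'],(400,300))]),4))
E
```

```text
19.575 [ 0.4769 -0.0517  0.2169] stud cw by tool 2.1581758924020122 [ 0.1 -0.3 -0.3] [ 0.02 -0.01  0.05] 0.998382747356857 0.5407863219166428
top slope x,y [-0.002   0.0012  0.099 ] z hinge/free 0.09902794617700368 0.09878760011460658 6091
head (0.5421720743179321, 0.0097519401460886) (0.05780477076768875, 0.009788665920495987) [0.54771959 0.01665227 0.16255969] z 0.1440524230724251 stud cw -1.0734281918915185 81
side slope x,y [1.000e-04 3.000e-04 1.006e-01] z hinge/free 0.10058476292283416 0.10051547663850766 2802
head (0.5417951941490173, 0.008305160328745842) (0.05646710470318794, 0.010317697189748287) [0.54641599 0.01319642 0.18128706] z 0.1456280552636467 stud cw -1.0338686438081965 88
wrist 773
head ((0.5477465391159058, 0.018070317804813385), (0.03870038688182831, 0.009245524182915688), 44.21805953979492) [0.54810618 0.0180887  0.14281285] z 0.14333174983785912 cw -0.9902547558233793
[ 0.47706146 -0.05117621  0.21615077] [-2.62256623e-01 -3.19695959e-01  1.90977826e+00  1.78324910e-04
  1.55124548e+00  5.40636392e-01]
tin [0.62466876 0.25958512 0.03226396]
spool [ 0.45300538 -0.07952617  0.04606787]
elbow [ 0.58993651 -0.10285841  0.02570512]
driver [0.51820755 0.39951373 0.02121295]
```

View pics/k.png

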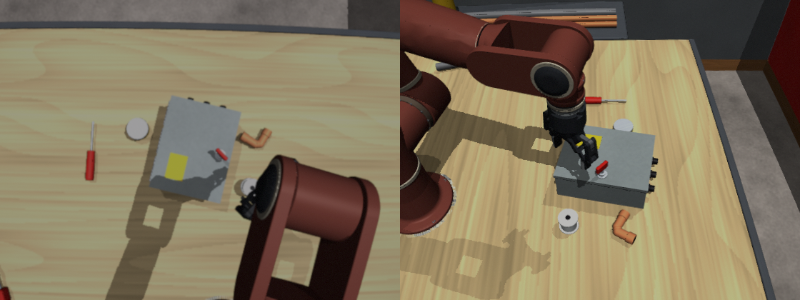

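The final view shows the cover flat, the T turned (top view about (221,155)), the loose things in place and the gripper clear above. The wrist camera puts the head at z 0.1433 against 0.1521 before, so it is pressed 8.8 mm, at 2.15 rad. I hand it in.

```bash
python3 -c "
from plant import manip
print(manip.job_done())"
```

```text
the job is handed in; nothing more can be done
None
```

The cover is shut and the stud is turned into its catch. I handed the job in at about 20 s of the 64 s allowed; no verdict was reported.

**What I did:** I pushed the cover shut with closed fingers and gripped the T-head. I then turned it to the slot angle I had measured (about 0.59 rad clockwise) and pressed it until it bottomed, at about 12 N. After a quarter turn clockwise I let it rise, released it and backed off.

**Last checks:**
- **Cover:** it lies flat, with a slope of 0.001 rad or less in both the top and side views.
- **Stud:** the head sits 8.8 mm below its sprung-out height, against about 9 mm when caught, and is turned to about 2.15 rad.
- **Surroundings:** the spool, tin and screwdriver read within about 1 mm in plan of where they began. I judged the elbow only by eye in the last picture, and it looks unmoved.
- **Robot:** it touches nothing and the force reading is about zero.

**Disagreements:**
- **Finger length:** the visible fingertip stood about 39 mm behind the stated TCP. My first push therefore left the cover about 0.2 rad open, and I corrected it from the images.
- **Head angle:** the final top and side readings of the head (2.07 and 2.11 rad) were mixed with other red pixels, so I relied on the wrist camera, which agreed with the tool's own angle.

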